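# Step the V-head posts down the welding fixture

### The job

Get the fixture ready for a sloping pipe: stand the four steel V-head posts in the four pockets of the blue rail so that they step down in height, the tallest in the pocket next to the tall round-topped end plate and the shortest in the one farthest from it. Turn each post so that its oblong foot drops flat onto the floor of its pocket, let no post fall over on the way, and leave them all standing free.

Things in the scene. Friction and masses are not known exactly. Their poses are not given: they have to be found in the camera images.
- post_1: shortest of four loose steel posts alike but for height: 55 mm high, 0.3-0.75 kg. Origin: centre of foot's underside, z up. Oblong foot 60 (own x) by 40 mm (own y), 10 thick; round column 28 across; top 25 mm is a head 36 (x) by 30 mm (y) with a V groove along y, 20 wide, 13 deep. Grip the flat head faces at x = +-18 mm. Half turn about z makes no difference.
- post_2: second shortest of four loose steel posts alike but for height: 80 mm high, 0.3-0.75 kg. Origin: centre of foot's underside, z up. Oblong foot 60 (own x) by 40 mm (own y), 10 thick; round column 28 across; top 25 mm is a head 36 (x) by 30 mm (y) with a V groove along y, 20 wide, 13 deep. Grip the flat head faces at x = +-18 mm. Half turn about z makes no difference.
- post_3: second tallest of four loose steel posts alike but for height: 105 mm high, 0.3-0.75 kg. Origin: centre of foot's underside, z up. Oblong foot 60 (own x) by 40 mm (own y), 10 thick; round column 28 across; top 25 mm is a head 36 (x) by 30 mm (y) with a V groove along y, 20 wide, 13 deep. Grip the flat head faces at x = +-18 mm. Half turn about z makes no difference.
- post_4: tallest of four loose steel posts alike but for height: 130 mm high, 0.3-0.75 kg. Origin: centre of foot's underside, z up. Oblong foot 60 (own x) by 40 mm (own y), 10 thick; round column 28 across; top 25 mm is a head 36 (x) by 30 mm (y) with a V groove along y, 20 wide, 13 deep. Grip the flat head faces at x = +-18 mm. Half turn about z makes no difference.
- pocket_a: one of four alike fixed steel pockets, 95 mm apart along the blue rail (110 by 490 by 12 mm); letters are shuffled. Opening 76 mm (own x, across rail) by 56 mm (own y, along rail): a foot fits only with its long side across the rail. Origin: centre of underside, on the rail, 12 mm above table; floor 4 mm above origin, walls 5 thick, 8 high above floor.
- pocket_b: one of four alike fixed steel pockets, 95 mm apart along the blue rail (110 by 490 by 12 mm); letters are shuffled. Opening 76 mm (own x, across rail) by 56 mm (own y, along rail): a foot fits only with its long side across the rail. Origin: centre of underside, on the rail, 12 mm above table; floor 4 mm above origin, walls 5 thick, 8 high above floor.
- pocket_c: one of four alike fixed steel pockets, 95 mm apart along the blue rail (110 by 490 by 12 mm); letters are shuffled. Opening 76 mm (own x, across rail) by 56 mm (own y, along rail): a foot fits only with its long side across the rail. Origin: centre of underside, on the rail, 12 mm above table; floor 4 mm above origin, walls 5 thick, 8 high above floor.
- pocket_d: one of four alike fixed steel pockets, 95 mm apart along the blue rail (110 by 490 by 12 mm); letters are shuffled. Opening 76 mm (own x, across rail) by 56 mm (own y, along rail): a foot fits only with its long side across the rail. Origin: centre of underside, on the rail, 12 mm above table; floor 4 mm above origin, walls 5 thick, 8 high above floor.
- end_plate: tall round-topped fixed steel plate with a dark hole across one end of the rail, 70 mm wide (own x, across the rail), 14 thick, 80 high; origin: centre of underside, on the rail, in line with the pockets, 67.5 mm from the nearest one's centre. May be at either end; the other end has only a low block, 16 mm high.
Not all that is in view belongs to the job. What is shaped like the post_4 but red or yellow is not meant. Leave any brown look-alike of the post_3 alone.

How it is judged:
At the end, for the whole second after the job is handed in: Posts stand in falling order of height from the end plate (20 mm), each within 13 mm of a pocket's centre, foot flat on the floor (2.5 mm), turned to match within 0.35 rad either way round, upright within 0.06 rad, at rest ((horizontal distance between post_4 and pocket_a below 0.013 m or horizontal distance between post_4 and pocket_b below 0.013 m or horizontal distance between post_4 and pocket_c below 0.013 m or horizontal distance between post_4 and pocket_d below 0.013 m) and height (world z) of post_4 between 0.0135 and 0.0185 m and angle between the x axis of each of post_4, post_3, post_2, post_1 and the x axis of end_plate, either way round below 0.35 rad and horizontal distance between post_4 and end_plate between 0.0475 and 0.0875 m and angle between each of post_4, post_3, post_2, post_1's own z axis and vertical below 0.06 rad and linear speed of each of post_4, post_3, post_2, post_1 below 0.01 m/s and angular speed of each of post_4, post_3, post_2, post_1 below 0.1 rad/s and (horizontal distance between post_3 and pocket_a below 0.013 m or horizontal distance between post_3 and pocket_b below 0.013 m or horizontal distance between post_3 and pocket_c below 0.013 m or horizontal distance between post_3 and pocket_d below 0.013 m) and height (world z) of post_3 between 0.0135 and 0.0185 m and horizontal distance between post_3 and end_plate between 0.1425 and 0.1825 m and (horizontal distance between post_2 and pocket_a below 0.013 m or horizontal distance between post_2 and pocket_b below 0.013 m or horizontal distance between post_2 and pocket_c below 0.013 m or horizontal distance between post_2 and pocket_d below 0.013 m) and height (world z) of post_2 between 0.0135 and 0.0185 m and horizontal distance between post_2 and end_plate between 0.2375 and 0.2775 m and (horizontal distance between post_1 and pocket_a below 0.013 m or horizontal distance between post_1 and pocket_b below 0.013 m or horizontal distance between post_1 and pocket_c below 0.013 m or horizontal distance between post_1 and pocket_d below 0.013 m) and height (world z) of post_1 between 0.0135 and 0.0185 m and horizontal distance between post_1 and end_plate between 0.3325 and 0.3725 m); the robot touches nothing.
It fails at once if a post is tipped over (more than 0.6 rad from upright) (angle between any of post_1, post_2, post_3, post_4's own z axis and vertical above 0.6 rad).
It also fails if it takes over 102 s, if anything falls off the work surface, if the arm or the gripper's body presses on something with over 40 N, if the wrist force passes 120 N, or if a joint passes its speed limit or range.

### The arm

A 7-joint arm with a two-finger parallel gripper is mounted at the origin on the work surface. World frame = base frame: x ahead of the robot, y to its left, z up, the work surface at z = 0. Lengths are in m, angles in rad, forces in N, time in s.
With the tool pointing down it reaches from about 0.425 to 0.925 m from the base axis. Payload 6.8 kg.
Tool frame: the origin (TCP) lies at the very end of the fingers, on their centre line; the grasp point (between the pads) lies bot.tcp_to_grasp behind it (bot.tcp_to_grasp is the distance from the TCP to the grasp point, in m); z points along the fingers, y is the line along which they close (so a half turn about z gives the same grasp; the last joint's range is limited). The gripper opens to 85 mm and grips with 20 to 120 N. Pads are 22 mm wide; open, the fingers measure 114 mm over their backs; the gripper's body (76 mm by 85 mm) begins 54 mm behind the grasp point. The pads swing forward as they close: fully open they stand 13 mm farther back than shut.
Start: joints at [1.219, 0.477, 0.022, 1.555, -0.011, 1.109, -0.083], TCP at [0.163, -0.655, 0.231] pointing down, gripper open.
Joint ranges: [-2.96, 2.96], [-0.34, 2.1], [-1.41, 1.46], [0.24, 2.44], [-1.37, 4.51], [0.17, 1.92], [-2.96, 2.96]. Speed limits (rad/s): [2.39, 2.39, 3.14, 3.14, 3.14, 3.14, 3.14].

### API

Orientations are given as a unit quaternion [w, x, y, z].
In Python, from station import bot gives the robot as it stands.
- The arm moves only by the tool servo_tool, never from a script. Its argument "motion" is a list that holds one entry, the list of rows, each a list of 7 numbers: the shift along the tool's x, y, z in m, then the turn, a rotation vector about the tool's x, y, z in units of 5 degrees (1.0 is 5 degrees), then the opening, from 0 (shut) to 1 (fully open). A call has 1 to 20 rows; each row is the pose to reach, as a shift and turn from the pose commanded when the call began, along the tool's axes at that moment; what a row does not reach only later rows make up. A row lasts 1/12 s, in which the tool goes at most 41.7 mm and 7.16 degrees, less where a joint would pass 70% of its speed; a pose out of reach is approached as far as the arm can. A call with a gripper value outside its range is refused whole. The fingers move at their own pace and stop on an object; "grip_force" is the grip in N (left out, the last holds). Time passes only in rows, so rows that repeat a pose let the fingers close. It gives the time, the measured TCP pose, the force, the opening and the grip force at its end, in the units of the state.
- bot.get_obs(): the state, without advancing time (a new reading comes with each control period).
- bot.read_camera(name): name is "scene" or "side" or "wrist"; returns a dict with "img" (480x640x3 uint8, red, green, blue), "K" (3x3 intrinsics, pixels), "pose" (4x4, takes a point from camera to world coordinates). Camera axes: x right, y down, z forward; pixel columns grow to the right and rows downward; lengths in m; the calibration is good to about 2 mm. The wrist camera is an equidistant fisheye: a pixel r from the principal point sees the ray r / f radians off the axis. A picture is of the moment at which its call begins. There is no depth.
- bot.hand_in(): hands the job in; it is judged then, once.
The state is a dict: "t": time; "q": joint angles; "joint_vel": joint speeds; "joint_torque": joint torques, N m; "eef_pos": TCP position; "tool_rot": TCP orientation; "contact_force": force on the tool from outside, world axes, zero at the start; "torque": the same for the moment, N m; "gripper_width": opening from 0.0 (shut) to 1.0 (fully open); "grasp_force": force on a finger pad.
Only numpy, scipy, OpenCV 4.12 (cv2) and the standard library are available. Lean on these libraries where they do the work, as an engineer would, in place of code of your own. Each camera call takes 0.05 s, during which the arm holds its last target. There are 200 camera calls.

## Working session

There is one attempt and no reset: what is moved stays moved. The work goes in short steps, Python scripts to look and compute and a tool call to move; the robot and the scene stay as the last step left them, time stands still between calls to the robot, and variables do not carry over. Pictures are saved under pics/ and viewed, at most 14 in all, crops included, and the job is handed in when it is done.

Besides the shell and the picture viewer there is one more tool, called after "Request:" as name(argument=value, ...) on one line, values as JSON. servo_tool: Moves the arm, as the interface text tells. Its arguments: {"type":"object","properties":{"motion":{"type":"array"},"grip_force":{"type":"number"}},"required":["motion"]}

```bash
ls; mkdir -p pics; cat > h.py <<'E'
import numpy as np, cv2
from station import bot
from scipy.spatial.transform import Rotation as R
def shot(n,f):
    c=bot.read_camera(n); cv2.imwrite(f'pics/{f}.png',cv2.cvtColor(c['img'],cv2.COLOR_RGB2BGR)); np.savez(f'pics/{f}.npz',K=c['K'],pose=c['pose'])
    return c
E
python3 - <<'E'
from h import *
np.set_printoptions(precision=4,suppress=True)
o=bot.get_obs(); print(o, bot.tcp_to_grasp)
for n in('scene','side','wrist'):
    c=shot(n,n+'0'); print(n,c['K'].tolist(),c['pose'])
E
```

```text
pics
{'t': 0.0, 'q': array([ 1.2189,  0.4778,  0.0223,  1.5565, -0.0115,  1.1093, -0.0831]), 'joint_vel': array([ 0.0015, -0.0005, -0.0001,  0.0016,  0.0001, -0.0004, -0.0011]), 'joint_torque': array([  0.    , -59.6465,   1.6078, -28.12  ,   0.0124,   0.0094,
        -0.    ]), 'eef_pos': array([ 0.1628, -0.6545,  0.2303]), 'tool_rot': array([-0.0009,  0.9926,  0.1216, -0.0002]), 'contact_force': array([ 0.0193, -0.2264, -0.4584]), 'torque': array([-0.0293, -0.0186, -0.0035]), 'grasp_force': 0.0, 'gripper_width': 1.0005292573297644} 0.0187
scene [[477.985755276906, 0.0, 330.94826191748393], [0.0, 477.985755276906, 243.54636917149878], [0.0, 0.0, 1.0]] [[-0.7742  0.4242 -0.4697  0.856 ]
 [ 0.6329  0.5205 -0.5731  0.4754]
 [ 0.0014 -0.741  -0.6715  0.6206]
 [ 0.      0.      0.      1.    ]]
side [[526.7877495547399, 0.0, 317.17586146111967], [0.0, 526.7877495547399, 239.42256841996897], [0.0, 0.0, 1.0]] [[-0.8701 -0.2564  0.4208  0.0883]
 [-0.4924  0.4854 -0.7224  0.6612]
 [-0.019  -0.8358 -0.5487  0.5453]
 [ 0.      0.      0.      1.    ]]
wrist [[371.64829954431775, 0.0, 321.0867477981069], [0.0, 371.64829954431775, 240.95846551422306], [0.0, 0.0, 1.0]] [[ 0.2417 -0.9359 -0.2561  0.2272]
 [-0.9703 -0.2337 -0.0618 -0.6392]
 [-0.002   0.2635 -0.9647  0.373 ]
 [ 0.      0.      0.      1.    ]]
```

View pics/scene0.png

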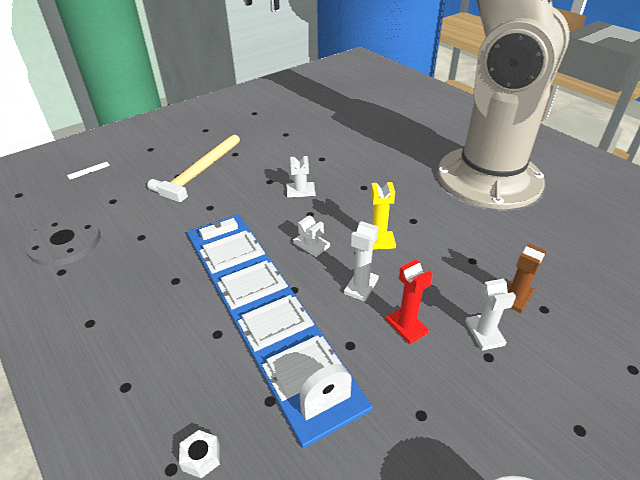

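View pics/side0.png

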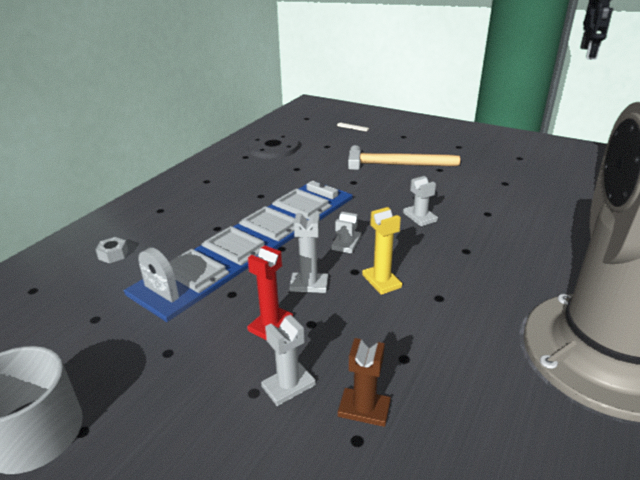

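View pics/wrist0.png

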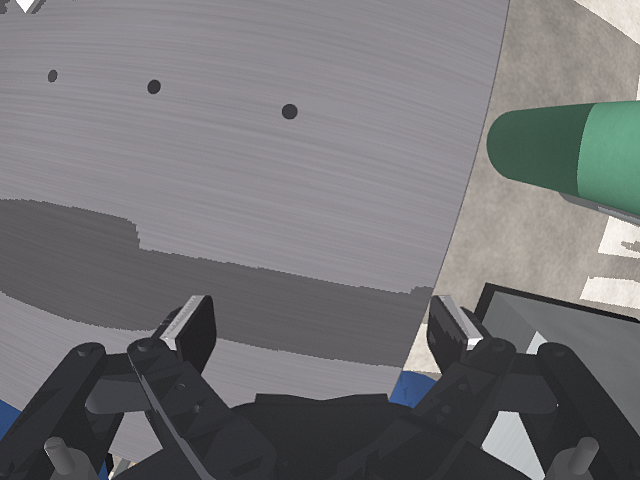

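The scene view shows the four steel posts with feet near (301,190), (312,245), (360,290) and (487,335). The rail runs from (215,228) to (335,410), with the end plate at (328,390). In the side view the same posts are at (420,215), (346,240), (308,285) and (288,385), and the plate is at (158,275).

```bash
cat > fit.py <<'E'
from h import *
from scipy.optimize import differential_evolution
def load(f):
    d=np.load(f'pics/{f}.npz'); return cv2.imread(f'pics/{f}.png'),d['K'],d['pose']
def proj(P,K,T,fish=False):
    p=(np.asarray(P)-T[:3,3])@T[:3,:3]
    if fish:
        r=np.hypot(p[:,0],p[:,1]); th=np.arctan2(r,p[:,2]); s=th/np.maximum(r,1e-9)
        return np.c_[p[:,0]*s*K[0,0]+K[0,2],p[:,1]*s*K[1,1]+K[1,2]]
    return np.c_[p[:,0]/p[:,2]*K[0,0]+K[0,2],p[:,1]/p[:,2]*K[1,1]+K[1,2]]
def box(x0,x1,y0,y1,z0,z1): return np.array([[x,y,z] for x in(x0,x1) for y in(y0,y1) for z in(z0,z1)])
def post(h):
    a=np.arange(0,2*np.pi,.3); c=.014*np.c_[np.cos(a),np.sin(a)]
    L=[box(-.03,.03,-.02,.02,0,.01),np.r_[np.c_[c,0*a],np.c_[c,0*a+h-.02]],box(-.018,.018,-.015,.015,h-.025,h-.013)]
    for s in(-1,1): L.append(np.array([[s*x,y,z] for y in(-.015,.015) for x,z in((.018,h),(.01,h),(0,h-.013),(.018,h-.013))]))
    return L
def place(L,x,y,yaw,z=0):
    m=R.from_euler('z',yaw).as_matrix(); return [p@m.T+[x,y,z] for p in L]
def render(L,K,T,fish=False):
    im=np.zeros((480,640),np.uint8)
    for p in L: cv2.fillConvexPoly(im,cv2.convexHull(np.round(proj(p,K,T,fish)*16).astype(np.int32)),1,shift=4)
    return im
def tri(views,px):
    A=[];b=[]
    for (im,K,T),(u,v) in zip(views,px):
        d=T[:3,:3]@[(u-K[0,2])/K[0,0],(v-K[1,2])/K[1,1],1]; d/=np.linalg.norm(d); M=np.eye(3)-np.outer(d,d); A.append(M);b.append(M@T[:3,3])
    return np.linalg.lstsq(np.vstack(A),np.hstack(b),rcond=None)[0]
E
cat > run1.py <<'E'
from fit import *
V=[load('scene0'),load('side0')]
W=[]
for im,K,T in V:
    b,g,r=[im[...,i].astype(int) for i in range(3)]
    W.append((((np.minimum(np.minimum(r,g),b)>112)&(abs(r-b)<30)).astype(np.uint8),((b>90)&(b-r>60)).astype(np.uint8)))
cv2.imwrite('pics/masks.png',np.hstack([cv2.resize(w[0]*255,None,fx=.625,fy=.625) for w in W]))
C={'A':((301,190),(420,217)),'B':((312,243),(346,243)),'C':((361,287),(308,283)),'D':((487,333),(288,386))}
for n,px in C.items():
    p=tri(V,px); print(n,p.round(3))
    best=None
    for h in(.055,.08,.105,.13):
        rois=[]
        for (im,K,T),w in zip(V,W):
            q=proj(np.vstack(place([box(-.035,.035,-.035,.035,0,h+.02)],p[0],p[1],0)),K,T)
            m=np.zeros((480,640),np.uint8); x0,y0=q.min(0).astype(int)-8; x1,y1=q.max(0).astype(int)+8; m[y0:y1,x0:x1]=1
            # keep only component(s) near
            rois.append((m,(slice(y0,y1),slice(x0,x1))))
        def cost(v):
            L=place(post(h),*v); c=0
            for (im,K,T),w,(m,s) in zip(V,W,rois):
                r=render(L,K,T)[s]; k=w[0][s]; c+=1-(r&k).sum()/(r|k).sum()
            return c/2
        o=differential_evolution(cost,[(p[0]-.025,p[0]+.025),(p[1]-.025,p[1]+.025),(0,np.pi),(-.006,.006)],popsize=10,maxiter=40,seed=1,tol=1e-4)
        if best is None or o.fun<best[0]: best=(o.fun,h,o.x)
        print('  ',h,round(o.fun,3),o.x.round(4))
# rail: blue box 110x490x12; fit blue+white inside hull by blue-only hull
def rc(v):
    L=place([box(-.055,.055,-.245,.245,0,.012)],v[0],v[1],v[2],v[3]); c=0
    for (im,K,T),w in zip(V,W):
        hull=np.zeros((480,640),np.uint8); ct=[x for x in cv2.findContours(w[1],0,2)[0] if 1]
        r=render(L,K,T); k=RB[id(T)]; c+=1-(r&k).sum()/(r|k).sum()
    return c/2
RB={}
for (im,K,T),w,lim in zip(V,W,[((180,210),(380,445)),((120,185),(360,322))]):
    m=np.zeros((480,640),np.uint8); (a,b),(c,d)=lim; m[b:d,a:c]=w[1][b:d,a:c]
    pts=np.argwhere(m)[:,::-1].astype(np.int32); k=np.zeros((480,640),np.uint8); cv2.fillConvexPoly(k,cv2.convexHull(pts),1); RB[id(T)]=k
p=tri(V,[(264,300),(235,245)]);print(p)
o=differential_evolution(rc,[(p[0]-.1,p[0]+.1),(p[1]-.1,p[1]+.1),(0,np.pi),(-.006,.006)],popsize=12,maxiter=60,seed=1,tol=1e-5); print('rail',o.fun,o.x.round(4))
print('plate pts',tri(V,[(328,389),(154,268)]))
E
time python3 run1.py
```

```text
A [ 0.365 -0.227  0.001]
   0.055 0.594 [ 0.365  -0.2207  2.4459  0.0045]
   0.08 0.444 [ 3.6650e-01 -2.2680e-01  2.5542e+00 -9.0000e-04]
   0.105 0.574 [ 0.3666 -0.2215  0.1838 -0.0045]
   0.13 0.63 [ 3.6770e-01 -2.2700e-01  2.4991e+00 -1.2000e-03]
B [ 0.452 -0.073  0.002]
   0.055 0.758 [ 0.4516 -0.0646  1.8114  0.005 ]
   0.08 0.787 [ 0.4452 -0.0517  1.8415  0.    ]
   0.105 0.805 [ 0.4646 -0.0772  3.011  -0.0057]
   0.13 0.818 [ 0.4615 -0.0751  3.0958 -0.0057]
C [0.454 0.068 0.001]
   0.055 0.775 [0.4485 0.0734 0.2477 0.006 ]
   0.08 0.764 [0.449  0.0692 2.7941 0.0056]
   0.105 0.741 [0.4553 0.0689 2.6937 0.0054]
   0.13 0.71 [0.454  0.0679 0.3433 0.0017]
D [0.365 0.271 0.002]
   0.055 0.632 [0.3652 0.2722 1.1349 0.0049]
   0.08 0.555 [0.3653 0.2702 1.1424 0.0042]
   0.105 0.501 [ 0.3678  0.2671  1.154  -0.0021]
   0.13 0.618 [ 0.3678  0.2675  1.0306 -0.0056]
[0.61992667 0.02739835 0.02238787]
rail 0.034049754975822855 [ 6.1120e-01 -7.0000e-04  2.9811e+00 -1.3000e-03]
plate pts [0.64599717 0.21347065 0.06034779]
real	0m49.031s
user	0m55.067s
sys	0m11.986s
```

View pics/masks.png

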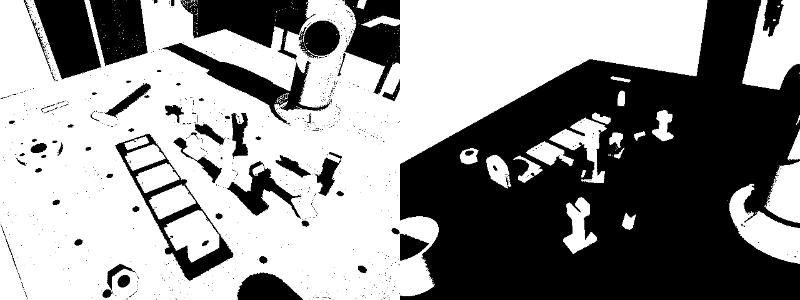

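```bash
cat > e.py <<'E'
import re
s=open('run1.py').read()
s=s.split('# rail')[0]
s=s.replace(">112)","> TH[len(W)])").replace("W=[]","W=[];TH=[155,100]\nfor im,K,T in V: g=im.min(2); print('table',np.percentile(g[250:460,20:620],[30,50,70]))")
s=s.replace("for h in(.055,.08,.105,.13)","for h in {'A':(.08,),'B':(.055,.08),'C':(.13,.105),'D':(.105,)}[n]")
s=s.replace("# keep only","for j,w_ in enumerate(W):\n                if w_ is w: m[(IG[j])>0]=0\n            #")
s=s.replace("C={'A'","IG=[]\nfor im,K,T in V:\n    hs=cv2.cvtColor(im,cv2.COLOR_BGR2HSV); sat=((hs[...,1]>110)&(hs[...,2]>60)).astype(np.uint8)\n    IG.append(cv2.dilate(sat,np.ones((3,3)))|render(place([box(-.05,.05,-.24,.24,0,.026)],.6112,-.0007,2.9811),K,T))\nC={'A'")
s=s.replace("r=render(L,K,T)[s]; k=w[0][s]","r=render(L,K,T)[s]&m[s]; k=w[0][s]&m[s]")
s=s.replace("for n,px","OV=[]\nfor n,px")
s+='''
    print(n,'BEST',best); OV.append((best[1],best[2]))
outs=[]
for im,K,T in V:
    im=im.copy()
    for h,v in OV:
        for p in place(post(h),*v): cv2.polylines(im,[cv2.convexHull(np.round(proj(p,K,T)).astype(np.int32))],True,(0,160,0),1)
    m=R.from_euler('z',2.9811).as_matrix()
    for yy in(-142.5,-47.5,47.5,142.5):
        for b_,z in((.038,.016),(.043,.024)):
            q=np.array([[b_*i,(b_-.01)*j+yy/1000,z] for i,j in((-1,-1),(-1,1),(1,1),(1,-1))])@m.T+[.6112,-.0007,0]
            cv2.polylines(im,[np.round(proj(q,K,T)).astype(np.int32)],True,(0,0,255),1)
    outs.append(im)
cv2.imwrite('pics/ov.png',np.hstack([cv2.resize(outs[0][140:440,170:570],None,fx=1,fy=1),outs[1][140:440,110:510]]))
'''
open('run2.py','w').write(s)
E
python3 e.py; python3 run2.py
```

```text
table [119. 122. 124.]
table [71. 74. 77.]
A [ 0.365 -0.227  0.001]
   0.08 0.106 [ 3.6670e-01 -2.2730e-01  2.5738e+00 -1.0000e-04]
A BEST (np.float64(0.10558315109861505), 0.08, array([ 3.66686439e-01, -2.27300379e-01,  2.57375232e+00, -7.50234845e-05]))
B [ 0.452 -0.073  0.002]
   0.055 0.456 [ 0.4548 -0.0734  1.7668  0.0019]
   0.08 0.587 [ 0.4557 -0.0746  1.9006 -0.0033]
B BEST (np.float64(0.45568445954715464), 0.055, array([ 0.45476376, -0.07335725,  1.76675451,  0.00194436]))
C [0.454 0.068 0.001]
   0.13 0.325 [0.4528 0.0671 0.4293 0.0009]
   0.105 0.431 [0.4525 0.0682 0.4907 0.0043]
C BEST (np.float64(0.32521028374854916), 0.13, array([0.45277755, 0.06712436, 0.42933799, 0.00088069]))
D [0.365 0.271 0.002]
   0.105 0.264 [0.3651 0.2706 1.0803 0.0031]
D BEST (np.float64(0.26398561681662025), 0.105, array([0.36512239, 0.27059931, 1.08028037, 0.00311531]))
```

View pics/ov.png

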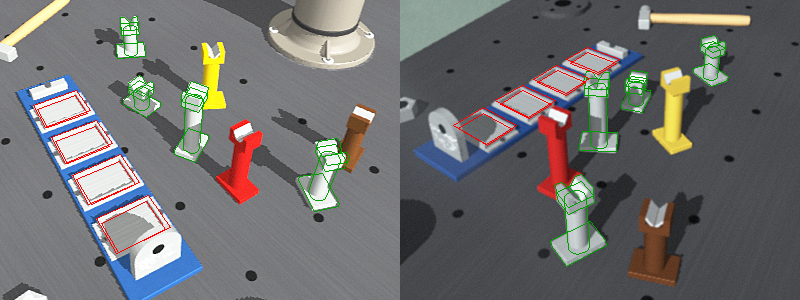

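The fitted outlines lie on all four posts in both views. The heights give A=80, B=55, C=130 and D=105 mm. I'll zoom in to check the yaw angles and the pocket offset along the rail.

```bash
python3 - <<'E'
from fit import *
V=[load('scene0'),load('side0')]
OV=[(.08,(.3667,-.2273,2.574)),(.055,(.4548,-.0734,1.767)),(.13,(.4528,.0671,.429)),(.105,(.3651,.2706,1.080))]
m=R.from_euler('z',2.9811).as_matrix()
o=[]
for (im,K,T),(x,y,w,h) in zip(V,[(185,205,200,225),(130,175,270,155)]):
    S=3; c=cv2.resize(im[y:y+h,x:x+w],None,fx=S,fy=S,interpolation=cv2.INTER_CUBIC)
    P=lambda q:np.round((proj(q,K,T)-[x,y]+.5)*S-.5).astype(np.int32)
    for hh,v in OV:
        for p in place(post(hh),*v): cv2.polylines(c,[cv2.convexHull(P(p))],True,(0,160,0),1)
    for yy in(-142.5,-47.5,47.5,142.5):
        for b_,z in((.043,.024),(.043,.012)):
            cv2.polylines(c,[P(np.array([[b_*i,(b_-.01)*j+yy/1000,z] for i,j in((-1,-1),(-1,1),(1,1),(1,-1))])@m.T+[.6112,-.0007,0])],True,(0,0,255),1)
    o.append(c)
cv2.imwrite('pics/z1.png',o[0][:600]);cv2.imwrite('pics/z2.png',o[1][:,:800])
E
```

```text
(no output)
```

View pics/z1.png

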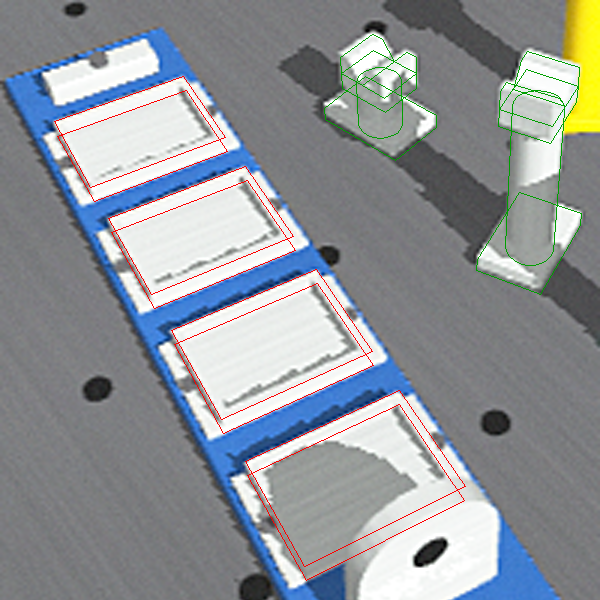

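View pics/z2.png

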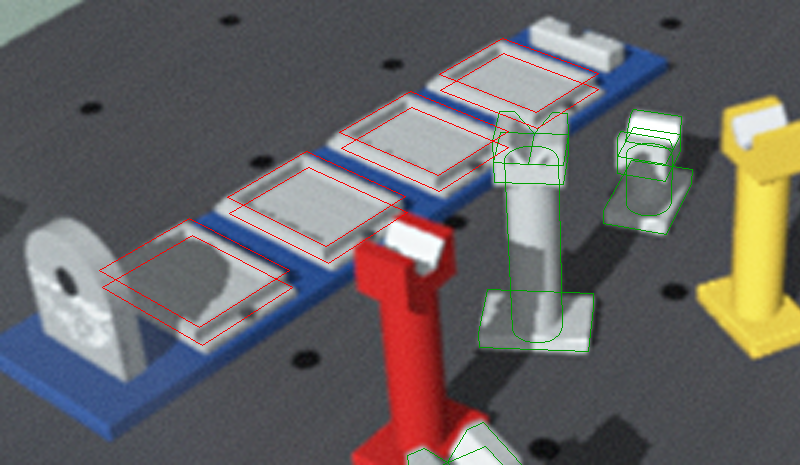

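The zooms confirm the yaw angles. The pocket frames are centred on the fitted rail, for example pocket 2 spans (160,345) to (385,360) in the scene zoom, and the plate is at rail-local y = -0.21. Next I need the decoy positions and a helper that computes moves.

```bash
cat > go.py <<'E'
# usage: go.py x y z a  -> shift/turn from current pose
from h import *
import sys
rail=np.array([.6112,-.0007]); yr=2.9811; ax=np.array([-np.sin(yr),np.cos(yr)])
posts={'p4':(.4528,.0671,.429,.13),'p3':(.3651,.2706,1.080,.105),'p2':(.3667,-.2273,2.574,.08),'p1':(.4548,-.0734,1.767,.055)}
slots={f'p{4-i}':rail+ax*(-.1425+.095*i) for i in range(4)}
def step(x,y,z,a):
    o=bot.get_obs(); r=R.from_quat(np.roll(o['tool_rot'],-1)); t=R.from_euler('z',a)*R.from_euler('x',np.pi)
    d=r.inv().apply(np.array([x,y,z])-o['eef_pos']); w=(r.inv()*t).as_rotvec(); 
    print('shift',d.round(4),'turn',(np.degrees(w)/5).round(2),'F',o['contact_force'].round(1),'q',o['q'].round(2),'t',round(o['t'],2))
if __name__=='__main__':
    if len(sys.argv)==1:
        from fit import *
        V=[load('scene0'),load('side0')]
        for n,p in {'yel':((382,243),(382,283)),'red':((408,327),(270,325)),'bro':((518,303),(364,408))}.items(): print(n,tri(V,p).round(3))
        for k,v in slots.items(): print(k,v.round(4),'a',[round((yr+np.pi/2+np.pi*j),3) for j in(-1,-2)])
        for k,v in posts.items(): print(k,v,'a',[round(v[2]-np.pi/2,3),round(v[2]+np.pi/2,3)])
    else: step(*map(float,sys.argv[1:]))
E
python3 go.py; python3 go.py .4528 .0671 .26 -1.142;python3 go.py .4528 .0671 .26 2.0
```

```text
yel [0.345 0.008 0.001]
red [0.453 0.182 0.   ]
bro [ 0.264  0.258 -0.003]
p4 [0.634 0.14 ] a [1.41, -1.731]
p3 [0.6188 0.0462] a [1.41, -1.731]
p2 [ 0.6036 -0.0476] a [1.41, -1.731]
p1 [ 0.5884 -0.1414] a [1.41, -1.731]
p4 (0.4528, 0.0671, 0.429, 0.13) a [-1.142, 2.0]
p3 (0.3651, 0.2706, 1.08, 0.105) a [-0.491, 2.651]
p2 (0.3667, -0.2273, 2.574, 0.08) a [1.003, 4.145]
p1 (0.4548, -0.0734, 1.767, 0.055) a [0.196, 3.338]
shift [ 0.4556 -0.6304 -0.0286] turn [-1.000e-02  1.000e-02  1.588e+01] F [-0.6 -0.3  0.2] q [ 1.22  0.48  0.02  1.56 -0.01  1.11 -0.08] t 0.15
shift [ 0.4556 -0.6304 -0.0286] turn [-1.000e-02 -1.000e-02 -2.012e+01] F [-0.6 -0.3  0.2] q [ 1.22  0.48  0.02  1.56 -0.01  1.11 -0.08] t 0.15
```

Request:
servo_tool(motion=[[[0.2,-0.1,-0.015,0,0,-5,1],[0.4,-0.215,-0.03,0,0,-10,1],[0.4,-0.215,-0.03,0,0,-10,1],[0.4,-0.215,-0.03,0,0,-10,1],[0.4,-0.215,-0.03,0,0,-10,1],[0.4,-0.215,-0.03,0,0,-10,1],[0.4,-0.215,-0.03,0,0,-10,1],[0.4,-0.215,-0.03,0,0,-10,1],[0.4,-0.215,-0.03,0,0,-10,1],[0.456,-0.63,-0.03,0,0,-20.12,1],[0.456,-0.63,-0.03,0,0,-20.12,1],[0.456,-0.63,-0.03,0,0,-20.12,1],[0.456,-0.63,-0.03,0,0,-20.12,1],[0.456,-0.63,-0.03,0,0,-20.12,1],[0.456,-0.63,-0.03,0,0,-20.12,1],[0.456,-0.63,-0.03,0,0,-20.12,1],[0.456,-0.63,-0.03,0,0,-20.12,1],[0.456,-0.63,-0.03,0,0,-20.12,1],[0.456,-0.63,-0.03,0,0,-20.12,1],[0.456,-0.63,-0.03,0,0,-20.12,1]]], grip_force=100)

```text
t: 1.82
eef_pos: [0.4525, 0.056, 0.2613]
tool_rot: [0.0, 0.541, 0.841, -0.0]
contact_force: [0.7, -0.6, -0.0]
gripper_width: 1.0
grasp_force: 0.0
```

```bash
python3 go.py .4528 .0671 .26 2.0
```

```text
shift [0.0099 0.0048 0.0013] turn [ 0.    0.01 -0.01] F [ 0.7 -0.6 -0. ] q [ 0.42  0.14 -0.73  1.98  0.11  1.06  0.07] t 1.82
```

Request:
servo_tool(motion=[[[0,0,0,0,0,0,1],[0,0,0,0,0,0,1],[0,0,0,0,0,0,1]]])

```text
t: 2.07
eef_pos: [0.4529, 0.0538, 0.2609]
tool_rot: [-0.0, 0.54, 0.841, -0.0]
contact_force: [1.2, -0.5, -0.9]
gripper_width: 1.0
grasp_force: 0.0
```

```bash
python3 go.py .4528 .0671 .26 2.0; cat > wr.py <<'E'
# wrist overlay: wr.py tag
import sys
from fit import *
from go import posts,slots,yr
f=sys.argv[1]; shot('wrist',f); im,K,T=load(f)
for k,(x,y,a,h) in posts.items():
    for p in place(post(h),x,y,a):
        if ((p-T[:3,3])@T[:3,:3])[:,2].min()>.02: cv2.polylines(im,[cv2.convexHull(np.round(proj(p,K,T,True)).astype(np.int32))],True,(0,160,0),1)
for k,s in slots.items():
    q=place([box(-.038,.038,-.028,.028,.024,.024)[[0,2,6,4]]],s[0],s[1],yr)[0]; cv2.polylines(im,[np.round(proj(q,K,T,True)).astype(np.int32)],True,(0,0,255),1)
cv2.imwrite(f'pics/{f}o.png',im)
E
python3 wr.py w1
```

```text
shift [0.0121 0.0055 0.0009] turn [-0.01  0.   -0.  ] F [ 1.2 -0.5 -0.9] q [ 0.42  0.14 -0.73  1.98  0.11  1.06  0.07] t 2.07
```

View pics/w1o.png

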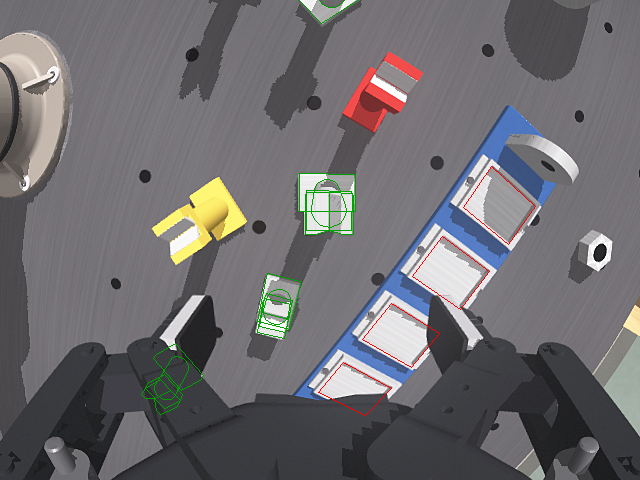

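The wrist view shows the post outlines matching: post_4's head is at (328,212) and post_1 is at (275,310). The pocket outlines are within a few pixels. I'll go down on post_4 now.

Request:
servo_tool(motion=[[[0.0121,0.0055,0,0,0,0,1],[0.0121,0.0055,0.03,0,0,0,1],[0.0121,0.0055,0.06,0,0,0,1],[0.0121,0.0055,0.09,0,0,0,1],[0.0121,0.0055,0.12,0,0,0,1],[0.0121,0.0055,0.145,0,0,0,1],[0.0121,0.0055,0.158,0,0,0,1],[0.0121,0.0055,0.162,0,0,0,1],[0.0121,0.0055,0.162,0,0,0,1],[0.0121,0.0055,0.162,0,0,0,0.7],[0.0121,0.0055,0.162,0,0,0,0.5],[0.0121,0.0055,0.162,0,0,0,0.4],[0.0121,0.0055,0.162,0,0,0,0.3],[0.0121,0.0055,0.162,0,0,0,0.2],[0.0121,0.0055,0.162,0,0,0,0.1],[0.0121,0.0055,0.162,0,0,0,0],[0.0121,0.0055,0.162,0,0,0,0],[0.0121,0.0055,0.162,0,0,0,0]]], grip_force=60)

```text
t: 3.62
eef_pos: [0.4533, 0.0675, 0.1001]
tool_rot: [0.001, 0.541, 0.841, -0.0]
contact_force: [-2.6, -1.2, 7.6]
gripper_width: 0.412
grasp_force: 59.3
```

```bash
python3 go.py .4528 .0671 .099 2.0; python3 go.py .634 .14 .27 1.41
```

```text
shift [-0.0001 -0.0006  0.0011] turn [ 0.01  0.01 -0.01] F [-2.6 -1.2  7.6] q [ 0.28  0.39 -0.66  2.14  0.36  0.72 -0.19] t 3.62
shift [-0.0093  0.1946 -0.1698] turn [0.01 0.01 6.75] F [-2.6 -1.2  7.6] q [ 0.28  0.39 -0.66  2.14  0.36  0.72 -0.19] t 3.62
```

Request:
servo_tool(motion=[[[0,0,-0.01,0,0,0,0],[0,0,-0.03,0,0,0,0],[0,0,-0.06,0,0,0,0],[0,0,-0.09,0,0,0,0],[0,0,-0.12,0,0,0,0],[0,0,-0.15,0,0,0,0],[-0.001,0.01,-0.168,0,0,0.5,0],[-0.002,0.03,-0.17,0,0,1.2,0],[-0.003,0.055,-0.17,0,0,2,0],[-0.004,0.08,-0.17,0,0,3,0],[-0.005,0.105,-0.17,0,0,4,0],[-0.006,0.13,-0.17,0,0,4.8,0],[-0.007,0.155,-0.17,0,0,5.6,0],[-0.008,0.175,-0.17,0,0,6.2,0],[-0.009,0.188,-0.17,0,0,6.6,0],[-0.0093,0.1946,-0.17,0,0,6.75,0],[-0.0093,0.1946,-0.17,0,0,6.75,0],[-0.0093,0.1946,-0.17,0,0,6.75,0]]], grip_force=110)

```text
t: 5.12
eef_pos: [0.6329, 0.1398, 0.2688]
tool_rot: [-0.0, 0.761, 0.649, -0.001]
contact_force: [0.9, -0.1, -4.7]
gripper_width: 0.404
grasp_force: 110.7
```

```bash
python3 go.py .634 .14 .118 1.41; python3 wr.py w2
```

```text
shift [0.0004 0.0013 0.1508] turn [-0.02  0.01  0.02] F [ 0.9 -0.1 -4.7] q [ 0.12  0.47 -0.61  1.55  0.28  1.21 -0.7 ] t 5.12
```

View pics/w2o.png

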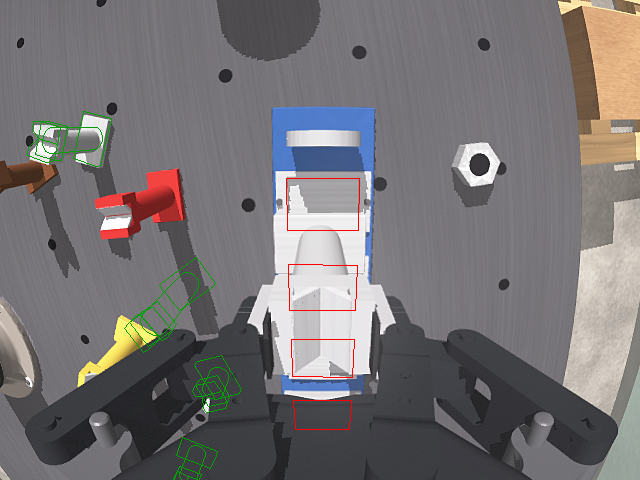

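The held post_4 hangs in line with its pocket, which is centred at about (322,204). I'll lower it.

Request:
servo_tool(motion=[[[0,0.001,0.015,0,0,0,0],[0,0.001,0.04,0,0,0,0],[0,0.001,0.07,0,0,0,0],[0,0.001,0.1,0,0,0,0],[0,0.001,0.12,0,0,0,0],[0,0.001,0.13,0,0,0,0],[0,0.001,0.137,0,0,0,0],[0,0.001,0.144,0,0,0,0],[0,0.001,0.149,0,0,0,0],[0,0.001,0.152,0,0,0,0],[0,0.001,0.152,0,0,0,0],[0,0.001,0.152,0,0,0,0]]])

```text
t: 6.17
eef_pos: [0.6353, 0.1401, 0.1179]
tool_rot: [0.0, 0.761, 0.648, 0.0]
contact_force: [0.9, 0.7, -4.8]
gripper_width: 0.405
grasp_force: 110.6
```

```bash
python3 go.py .634 .14 .116 1.41
```

```text
shift [-0.0003 -0.0012  0.0019] turn [ 0.01 -0.    0.01] F [ 0.9  0.7 -4.8] q [ 0.08  0.62 -0.55  1.68  0.38  0.95 -0.78] t 6.17
```

Request:
servo_tool(motion=[[[0,-0.001,0.001,0,0,0,0],[0,-0.001,0.0018,0,0,0,0],[0,-0.001,0.0018,0,0,0,0]]])

```text
t: 6.42
eef_pos: [0.6342, 0.1404, 0.1164]
tool_rot: [0.0, 0.761, 0.648, 0.001]
contact_force: [-1.7, 0.0, 1.1]
gripper_width: 0.403
grasp_force: 111.5
```

It's touching: Fz went from -4.8 to 1.1. I'll open the gripper and lift.

Request:
servo_tool(motion=[[[0,0,0,0,0,0,0.5],[0,0,0,0,0,0,0.7],[0,0,0,0,0,0,1],[0,0,0,0,0,0,1],[0,0,0,0,0,0,1],[0,0,-0.01,0,0,0,1],[0,0,-0.03,0,0,0,1],[0,0,-0.06,0,0,0,1],[0,0,-0.1,0,0,0,1],[0,0,-0.12,0,0,0,1],[0,0,-0.14,0,0,0,1]]])

```text
t: 7.33
eef_pos: [0.6345, 0.1406, 0.2588]
tool_rot: [0.001, 0.761, 0.648, 0.002]
contact_force: [0.1, -0.6, -1.3]
gripper_width: 0.998
grasp_force: 0.0
```

```bash
python3 go.py .3651 .2706 .25 2.651; python3 - <<'E'
from h import *
im=shot('scene','s2')['img']
cv2.imwrite('pics/s2c.png',cv2.resize(cv2.cvtColor(im[150:450,180:580],cv2.COLOR_RGB2BGR),None,fx=2,fy=2))
E
```

```text
shift [ 0.0854 -0.2867  0.0081] turn [ 4.000e-02  1.000e-02 -1.421e+01] F [ 0.1 -0.6 -1.3] q [ 0.11  0.48 -0.6   1.56  0.29  1.19 -0.7 ] t 7.33
```

View pics/s2c.png

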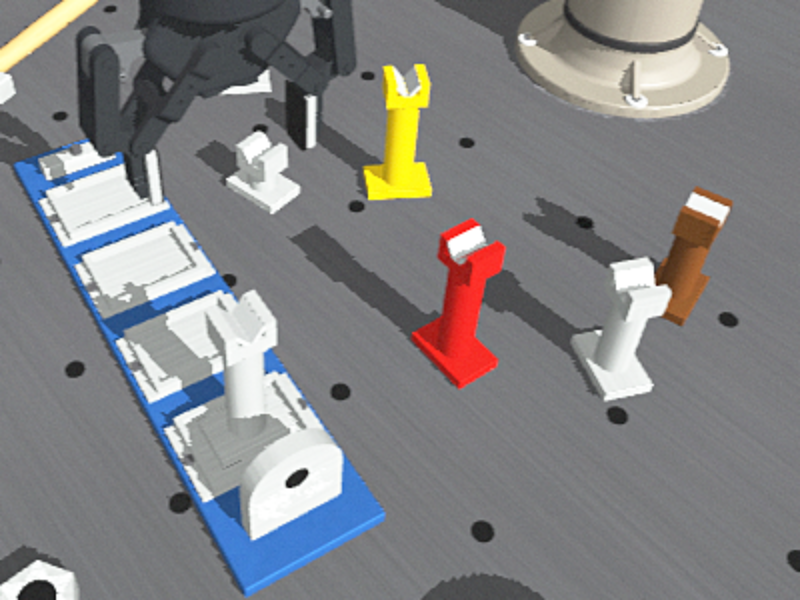

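post_4 stands in the pocket by the end plate (column at (245,390) in the crop). Next is post_3.

Request:
servo_tool(motion=[[[0.01,-0.03,0,0,0,-1.4,1],[0.02,-0.065,0,0,0,-2.8,1],[0.03,-0.1,0,0,0,-4.2,1],[0.04,-0.135,0,0,0,-5.6,1],[0.05,-0.17,0,0,0,-7,1],[0.06,-0.205,0,0,0,-8.4,1],[0.07,-0.24,0,0,0,-9.8,1],[0.08,-0.265,0.005,0,0,-11.2,1],[0.0854,-0.28,0.008,0,0,-12.6,1],[0.0854,-0.2867,0.008,0,0,-14.2,1],[0.0854,-0.2867,0.008,0,0,-14.2,1],[0.0854,-0.2867,0.008,0,0,-14.2,1],[0.0854,-0.2867,0.008,0,0,-14.2,1],[0.0854,-0.2867,0.008,0,0,-14.2,1]]])

```text
t: 8.55
eef_pos: [0.3654, 0.2698, 0.2475]
tool_rot: [0.0, 0.245, 0.969, 0.0]
contact_force: [1.1, 0.3, 0.2]
gripper_width: 0.999
grasp_force: 0.0
```

```bash
python3 go.py .3651 .2706 .074 2.651;  python3 wr.py w3
```

```text
shift [0.0007 0.0005 0.1735] turn [ 0.    0.   -0.06] F [1.1 0.3 0.2] q [ 0.15  0.21 -1.02  1.99  0.21  1.05  0.11] t 8.55
```

View pics/w3o.png

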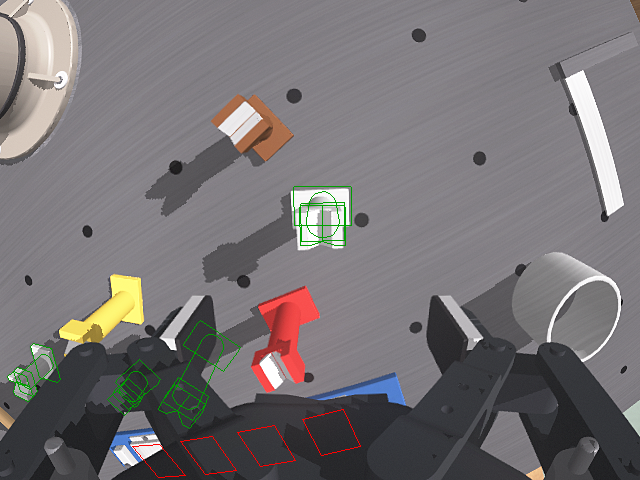

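post_3's head is at (322,225), between the fingers and in line with the fit. Red and brown are clear.

Request:
servo_tool(motion=[[[0.0007,0.0005,0.015,0,0,0,1],[0.0007,0.0005,0.04,0,0,0,1],[0.0007,0.0005,0.07,0,0,0,1],[0.0007,0.0005,0.1,0,0,0,1],[0.0007,0.0005,0.13,0,0,0,1],[0.0007,0.0005,0.155,0,0,0,1],[0.0007,0.0005,0.169,0,0,0,1],[0.0007,0.0005,0.1735,0,0,0,1],[0.0007,0.0005,0.1735,0,0,0,1],[0.0007,0.0005,0.1735,0,0,0,0.7],[0.0007,0.0005,0.1735,0,0,0,0.5],[0.0007,0.0005,0.1735,0,0,0,0.4],[0.0007,0.0005,0.1735,0,0,0,0.3],[0.0007,0.0005,0.1735,0,0,0,0.2],[0.0007,0.0005,0.1735,0,0,0,0.1],[0.0007,0.0005,0.1735,0,0,0,0],[0.0007,0.0005,0.1735,0,0,0,0],[0.0007,0.0005,0.1735,0,0,0,0]]], grip_force=60)

```text
t: 10.1
eef_pos: [0.3645, 0.2707, 0.0748]
tool_rot: [0.001, 0.244, 0.97, -0.0]
contact_force: [-2.1, -2.5, 8.0]
gripper_width: 0.414
grasp_force: 58.0
```

```bash
python3 go.py .3651 .2706 .074 2.651; python3 go.py .6188 .0462 .27 1.41
```

```text
shift [-0.0005  0.0002  0.0008] turn [-0.    0.02 -0.02] F [-2.1 -2.5  8. ] q [-0.08  0.48 -0.83  2.16  0.55  0.72 -0.21] t 10.1
shift [-0.3305 -0.0776 -0.1946] turn [1.00e-02 2.00e-02 1.42e+01] F [-2.1 -2.5  8. ] q [-0.08  0.48 -0.83  2.16  0.55  0.72 -0.21] t 10.1
```

Request:
servo_tool(motion=[[[0,0,-0.01,0,0,0,0],[0,0,-0.03,0,0,0,0],[0,0,-0.06,0,0,0,0],[0,0,-0.095,0,0,0,0],[0,0,-0.13,0,0,0,0],[-0.003,-0.001,-0.165,0,0,0.3,0],[-0.015,-0.003,-0.185,0,0,0.9,0],[-0.04,-0.009,-0.1946,0,0,2,0],[-0.07,-0.016,-0.1946,0,0,3.2,0],[-0.1,-0.024,-0.1946,0,0,4.4,0],[-0.13,-0.031,-0.1946,0,0,5.6,0],[-0.16,-0.038,-0.1946,0,0,6.8,0],[-0.19,-0.045,-0.1946,0,0,8,0],[-0.22,-0.052,-0.1946,0,0,9.2,0],[-0.25,-0.059,-0.1946,0,0,10.4,0],[-0.28,-0.066,-0.1946,0,0,11.6,0],[-0.305,-0.072,-0.1946,0,0,12.8,0],[-0.32,-0.075,-0.1946,0,0,13.6,0],[-0.328,-0.077,-0.1946,0,0,14.1,0],[-0.3305,-0.0776,-0.1946,0,0,14.2,0]]], grip_force=110)

```text
t: 11.77
eef_pos: [0.619, 0.0444, 0.2677]
tool_rot: [-0.0, 0.763, 0.647, -0.001]
contact_force: [0.4, 0.2, -5.8]
gripper_width: 0.404
grasp_force: 109.6
```

Request:
servo_tool(motion=[[[0,0,0,0,0,0,0],[0,0,0,0,0,0,0],[0,0,0,0,0,0,0]]])

```text
t: 12.02
eef_pos: [0.6178, 0.0476, 0.2685]
tool_rot: [-0.0, 0.761, 0.649, -0.0]
contact_force: [-0.6, -0.0, -5.7]
gripper_width: 0.402
grasp_force: 109.6
```

```bash
python3 go.py .6188 .0462 .093 1.41
```

```text
shift [-0.0012  0.0013  0.1755] turn [-0.01 -0.    0.04] F [-0.6 -0.  -5.7] q [ 0.28  0.42 -0.61  1.62  0.26  1.18 -0.55] t 12.02
```

Request:
servo_tool(motion=[[[-0.001,0.001,0.015,0,0,0,0],[-0.001,0.001,0.04,0,0,0,0],[-0.001,0.001,0.07,0,0,0,0],[-0.001,0.001,0.1,0,0,0,0],[-0.001,0.001,0.13,0,0,0,0],[-0.001,0.001,0.148,0,0,0,0],[-0.001,0.001,0.158,0,0,0,0],[-0.001,0.001,0.165,0,0,0,0],[-0.001,0.001,0.171,0,0,0,0],[-0.001,0.001,0.175,0,0,0,0],[-0.001,0.001,0.177,0,0,0,0],[-0.001,0.001,0.177,0,0,0,0],[-0.001,0.001,0.177,0,0,0,0]]])

```text
t: 13.1
eef_pos: [0.6201, 0.0454, 0.0923]
tool_rot: [0.0, 0.761, 0.648, 0.001]
contact_force: [-0.2, 0.8, -6.2]
gripper_width: 0.404
grasp_force: 109.5
```

```bash
python3 go.py .6188 .0462 .0908 1.41
```

```text
shift [ 0.0006 -0.0014  0.0015] turn [ 0.01 -0.    0.01] F [-0.2  0.8 -6.2] q [ 0.22  0.61 -0.54  1.77  0.39  0.87 -0.66] t 13.1
```

Request:
servo_tool(motion=[[[0.0005,-0.001,0.001,0,0,0,0],[0.0005,-0.001,0.0017,0,0,0,0],[0.0005,-0.001,0.0017,0,0,0,0]]])

```text
t: 13.35
eef_pos: [0.6194, 0.0462, 0.0911]
tool_rot: [0.001, 0.761, 0.648, 0.001]
contact_force: [-1.9, -0.2, 4.6]
gripper_width: 0.41
grasp_force: 110.5
```

Request:
servo_tool(motion=[[[0,0,0,0,0,0,0.5],[0,0,0,0,0,0,0.7],[0,0,0,0,0,0,1],[0,0,0,0,0,0,1],[0,0,0,0,0,0,1],[0,0,-0.01,0,0,0,1],[0,0,-0.03,0,0,0,1],[0,0,-0.06,0,0,0,1],[0,0,-0.1,0,0,0,1],[0,0,-0.135,0,0,0,1],[0,0,-0.15,0,0,0,1]]])

```text
t: 14.27
eef_pos: [0.6208, 0.047, 0.246]
tool_rot: [0.002, 0.761, 0.648, 0.003]
contact_force: [2.0, 0.6, 0.1]
gripper_width: 1.0
grasp_force: 0.0
```

```bash
python3 go.py .3667 -.2273 .24 1.003
```

```text
shift [-0.3112 -0.2072  0.0038] turn [ 0.08 -0.04  4.67] F [2.  0.6 0.1] q [ 0.27  0.44 -0.61  1.64  0.27  1.13 -0.56] t 14.27
```

Request:
servo_tool(motion=[[[-0.015,-0.01,0,0,0,0.2,1],[-0.045,-0.03,0,0,0,0.7,1],[-0.075,-0.05,0,0,0,1.2,1],[-0.105,-0.07,0,0,0,1.6,1],[-0.135,-0.09,0,0,0,2,1],[-0.165,-0.11,0,0,0,2.5,1],[-0.195,-0.13,0,0,0,3,1],[-0.225,-0.15,0,0,0,3.4,1],[-0.255,-0.17,0,0,0,3.9,1],[-0.28,-0.186,0.003,0.04,0,4.3,1],[-0.3,-0.2,0.004,0.08,-0.04,4.6,1],[-0.3112,-0.2072,0.004,0.08,-0.04,4.67,1],[-0.3112,-0.2072,0.004,0.08,-0.04,4.67,1],[-0.3112,-0.2072,0.004,0.08,-0.04,4.67,1],[-0.3112,-0.2072,0.004,0.08,-0.04,4.67,1]]])

```text
t: 15.52
eef_pos: [0.3655, -0.2273, 0.2363]
tool_rot: [-0.001, 0.876, 0.481, -0.003]
contact_force: [-0.4, -0.2, 0.3]
gripper_width: 0.999
grasp_force: 0.0
```

```bash
python3 go.py .3667 -.2273 .049 1.003; python3 wr.py w4
```

```text
shift [0.0014 0.0019 0.1873] turn [-0.06  0.05  0.02] F [-0.4 -0.2  0.3] q [ 0.81  0.09 -0.43  2.07  0.05  0.99 -0.2 ] t 15.52
```

View pics/w4o.png

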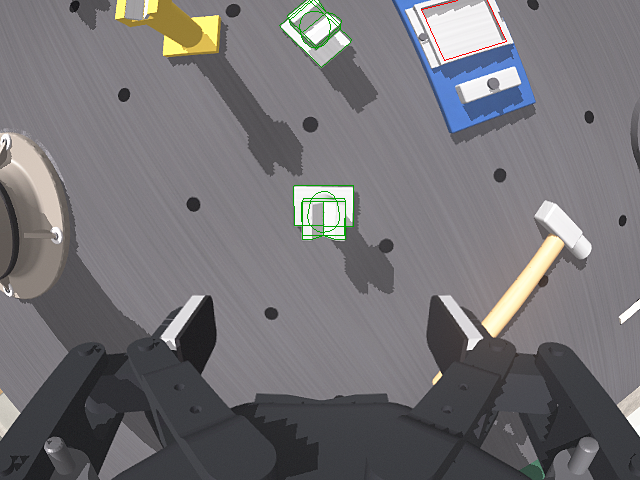

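post_2 at (323,215) fits its outline, and pocket 1's opening at (462,28) also matches. I'll descend and check reach before closing.

Request:
servo_tool(motion=[[[0.0014,0.0019,0.015,-0.06,0.05,0,1],[0.0014,0.0019,0.04,-0.06,0.05,0,1],[0.0014,0.0019,0.07,-0.06,0.05,0,1],[0.0014,0.0019,0.1,-0.06,0.05,0,1],[0.0014,0.0019,0.13,-0.06,0.05,0,1],[0.0014,0.0019,0.16,-0.06,0.05,0,1],[0.0014,0.0019,0.18,-0.06,0.05,0,1],[0.0014,0.0019,0.1873,-0.06,0.05,0,1],[0.0014,0.0019,0.1873,-0.06,0.05,0,1],[0.0014,0.0019,0.1873,-0.06,0.05,0,1]]], grip_force=60)

```text
t: 16.4
eef_pos: [0.3664, -0.2277, 0.0489]
tool_rot: [-0.0, 0.877, 0.481, -0.0]
contact_force: [0.5, -0.4, 0.4]
gripper_width: 0.999
grasp_force: 0.0
```

```bash
python3 go.py .3667 -.2273 .049 1.003
```

```text
shift [ 0.0006  0.     -0.0001] turn [-0.01 -0.    0.02] F [ 0.5 -0.4  0.4] q [ 0.72  0.4  -0.36  2.24  0.27  0.54 -0.41] t 16.4
```

Request:
servo_tool(motion=[[[0,0,0,0,0,0,0.7],[0,0,0,0,0,0,0.5],[0,0,0,0,0,0,0.4],[0,0,0,0,0,0,0.3],[0,0,0,0,0,0,0.2],[0,0,0,0,0,0,0.1],[0,0,0,0,0,0,0],[0,0,0,0,0,0,0],[0,0,0,0,0,0,0]]])

```text
t: 17.15
eef_pos: [0.366, -0.2287, 0.0494]
tool_rot: [0.001, 0.877, 0.481, -0.0]
contact_force: [-2.0, 0.5, 7.9]
gripper_width: 0.412
grasp_force: 60.0
```

```bash
python3 go.py .6036 -.0476 .22 1.41
```

```text
shift [ 0.2803  0.103  -0.1707] turn [ 0.01  0.01 -4.67] F [-2.   0.5  7.9] q [ 0.72  0.4  -0.35  2.24  0.27  0.54 -0.41] t 17.15
```

Request:
servo_tool(motion=[[[0,0,-0.01,0,0,0,0],[0,0,-0.03,0,0,0,0],[0,0,-0.06,0,0,0,0],[0,0,-0.095,0,0,0,0],[0.003,0.001,-0.13,0,0,0,0],[0.018,0.007,-0.155,0,0,-0.3,0],[0.045,0.017,-0.17,0,0,-0.8,0],[0.075,0.028,-0.17,0,0,-1.3,0],[0.105,0.039,-0.17,0,0,-1.8,0],[0.135,0.05,-0.17,0,0,-2.3,0],[0.165,0.061,-0.17,0,0,-2.8,0],[0.195,0.072,-0.17,0,0,-3.3,0],[0.225,0.083,-0.17,0,0,-3.8,0],[0.25,0.092,-0.17,0,0,-4.2,0],[0.268,0.0985,-0.17,0,0,-4.5,0],[0.277,0.102,-0.17,0,0,-4.65,0],[0.2803,0.103,-0.17,0,0,-4.67,0],[0.2803,0.103,-0.17,0,0,-4.67,0],[0.2803,0.103,-0.17,0,0,-4.67,0],[0.2803,0.103,-0.17,0,0,-4.67,0]]], grip_force=110)

```text
t: 18.82
eef_pos: [0.602, -0.0489, 0.2181]
tool_rot: [-0.0, 0.762, 0.647, -0.001]
contact_force: [-0.5, -0.3, -4.5]
gripper_width: 0.402
grasp_force: 110.7
```

```bash
python3 go.py .6036 -.0476 .0654 1.41
```

```text
shift [0.0018 0.0017 0.1527] turn [-0.02  0.02 -0.02] F [-0.5 -0.3 -4.5] q [ 0.42  0.44 -0.58  1.71  0.27  1.07 -0.41] t 18.82
```

Request:
servo_tool(motion=[[[0.0015,0.001,0.015,0,0,0,0],[0.0015,0.001,0.04,0,0,0,0],[0.0015,0.001,0.07,0,0,0,0],[0.0015,0.001,0.1,0,0,0,0],[0.0015,0.001,0.122,0,0,0,0],[0.0015,0.001,0.134,0,0,0,0],[0.0015,0.001,0.141,0,0,0,0],[0.0015,0.001,0.147,0,0,0,0],[0.0015,0.001,0.151,0,0,0,0],[0.0015,0.001,0.152,0,0,0,0],[0.0015,0.001,0.152,0,0,0,0],[0.0015,0.001,0.152,0,0,0,0]]])

```text
t: 19.82
eef_pos: [0.6049, -0.0459, 0.0672]
tool_rot: [0.0, 0.761, 0.648, 0.0]
contact_force: [0.7, 0.1, -5.1]
gripper_width: 0.404
grasp_force: 110.6
```

```bash
python3 go.py .6036 -.0476 .0654 1.41
```

```text
shift [-0.0019 -0.001   0.0018] turn [ 0.01 -0.    0.01] F [ 0.7  0.1 -5.1] q [ 0.35  0.61 -0.51  1.82  0.4   0.81 -0.52] t 19.82
```

Request:
servo_tool(motion=[[[-0.0015,-0.001,0.001,0,0,0,0],[-0.0015,-0.001,0.002,0,0,0,0],[-0.0015,-0.001,0.002,0,0,0,0]]])

```text
t: 20.07
eef_pos: [0.6036, -0.0474, 0.0657]
tool_rot: [0.0, 0.761, 0.648, -0.0]
contact_force: [-2.5, 0.4, 5.5]
gripper_width: 0.402
grasp_force: 112.0
```

Request:
servo_tool(motion=[[[0,0,0,0,0,0,0.5],[0,0,0,0,0,0,0.7],[0,0,0,0,0,0,1],[0,0,0,0,0,0,1],[0,0,0,0,0,0,1],[0,0,-0.01,0,0,0,1],[0,0,-0.03,0,0,0,1],[0,0,-0.06,0,0,0,1],[0,0,-0.1,0,0,0,1],[0,0,-0.135,0,0,0,1],[0,0,-0.155,0,0,0,1]]])

```text
t: 20.98
eef_pos: [0.6048, -0.0467, 0.2245]
tool_rot: [0.001, 0.761, 0.648, 0.002]
contact_force: [0.7, -0.2, -0.3]
gripper_width: 1.0
grasp_force: 0.0
```

```bash
python3 go.py .4548 -.0734 .22 .196
```

```text
shift [-0.0502 -0.1439  0.0038] turn [ 0.04 -0.04 13.92] F [ 0.7 -0.2 -0.3] q [ 0.42  0.43 -0.59  1.71  0.27  1.08 -0.41] t 20.98
```

Request:
servo_tool(motion=[[[-0.005,-0.014,0,0,0,1.3,1],[-0.01,-0.028,0,0,0,2.6,1],[-0.015,-0.043,0,0,0,3.9,1],[-0.02,-0.058,0,0,0,5.2,1],[-0.025,-0.072,0,0,0,6.5,1],[-0.03,-0.086,0,0,0,7.8,1],[-0.035,-0.1,0,0,0,9.1,1],[-0.04,-0.115,0,0,0,10.4,1],[-0.045,-0.13,0,0,0,11.7,1],[-0.05,-0.14,0.003,0.04,-0.04,13,1],[-0.0502,-0.1439,0.0038,0.04,-0.04,13.92,1],[-0.0502,-0.1439,0.0038,0.04,-0.04,13.92,1],[-0.0502,-0.1439,0.0038,0.04,-0.04,13.92,1],[-0.0502,-0.1439,0.0038,0.04,-0.04,13.92,1]]])

```text
t: 22.15
eef_pos: [0.4537, -0.0736, 0.2161]
tool_rot: [-0.0, 0.995, 0.099, -0.002]
contact_force: [0.6, -0.2, -0.2]
gripper_width: 0.999
grasp_force: 0.0
```

```bash
python3 go.py .4548 -.0734 .026 .196; python3 wr.py w5
```

```text
shift [0.0019 0.0002 0.1901] turn [-0.01  0.05  0.03] F [ 0.6 -0.2 -0.2] q [ 0.4   0.17 -0.41  2.04  0.08  0.95 -1.43] t 22.15
```

View pics/w5o.png

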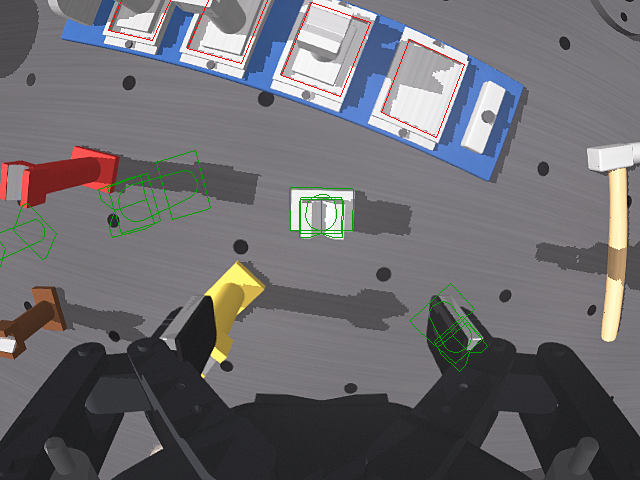

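post_1 at (322,212) matches its outline, yellow is about 90 mm clear, and post_2 sits well inside its pocket at (325,45).

Request:
servo_tool(motion=[[[0.0015,0,0.015,0,0.05,0,1],[0.0015,0,0.04,0,0.05,0,1],[0.0015,0,0.07,0,0.05,0,1],[0.0015,0,0.1,0,0.05,0,1],[0.0015,0,0.13,0,0.05,0,1],[0.0015,0,0.16,0,0.05,0,1],[0.0015,0,0.18,0,0.05,0,1],[0.0015,0,0.188,0,0.05,0,1],[0.0015,0,0.19,0,0.05,0,1],[0.0015,0,0.19,0,0.05,0,1],[0.0015,0,0.19,0,0.05,0,0.7],[0.0015,0,0.19,0,0.05,0,0.5],[0.0015,0,0.19,0,0.05,0,0.4],[0.0015,0,0.19,0,0.05,0,0.3],[0.0015,0,0.19,0,0.05,0,0.2],[0.0015,0,0.19,0,0.05,0,0.1],[0.0015,0,0.19,0,0.05,0,0],[0.0015,0,0.19,0,0.05,0,0],[0.0015,0,0.19,0,0.05,0,0]]], grip_force=60)

```text
t: 23.78
eef_pos: [0.4542, -0.0738, 0.0267]
tool_rot: [-0.0, 0.995, 0.098, 0.0]
contact_force: [-2.0, -0.6, 9.2]
gripper_width: 0.409
grasp_force: 59.7
```

```bash
python3 go.py .5884 -.1414 .2 1.41
```

```text
shift [ 0.1186  0.0924 -0.1733] turn [ -0.    -0.   -13.92] F [-2.  -0.6  9.2] q [ 0.29  0.47 -0.32  2.19  0.29  0.52 -1.63] t 23.78
```

Request:
servo_tool(motion=[[[0,0,-0.01,0,0,0,0],[0,0,-0.03,0,0,0,0],[0,0,-0.06,0,0,0,0],[0,0,-0.095,0,0,-0.3,0],[0.003,0.002,-0.13,0,0,-1.1,0],[0.012,0.009,-0.155,0,0,-2.2,0],[0.022,0.017,-0.17,0,0,-3.4,0],[0.033,0.026,-0.1733,0,0,-4.6,0],[0.044,0.034,-0.1733,0,0,-5.8,0],[0.055,0.043,-0.1733,0,0,-7,0],[0.066,0.051,-0.1733,0,0,-8.2,0],[0.077,0.06,-0.1733,0,0,-9.4,0],[0.088,0.069,-0.1733,0,0,-10.6,0],[0.099,0.077,-0.1733,0,0,-11.8,0],[0.109,0.085,-0.1733,0,0,-12.9,0],[0.116,0.09,-0.1733,0,0,-13.6,0],[0.1186,0.0924,-0.1733,0,0,-13.92,0],[0.1186,0.0924,-0.1733,0,0,-13.92,0],[0.1186,0.0924,-0.1733,0,0,-13.92,0],[0.1186,0.0924,-0.1733,0,0,-13.92,0]]], grip_force=110)

```text
t: 25.45
eef_pos: [0.5872, -0.141, 0.1985]
tool_rot: [-0.001, 0.762, 0.648, -0.001]
contact_force: [-0.3, -0.3, -2.9]
gripper_width: 0.401
grasp_force: 110.7
```

```bash
python3 go.py .5884 -.1414 .0427 1.41
```

```text
shift [-0.0003  0.0017  0.1558] turn [-0.03 -0.01 -0.  ] F [-0.3 -0.3 -2.9] q [ 0.57  0.46 -0.58  1.73  0.28  1.04 -0.27] t 25.45
```

Request:
servo_tool(motion=[[[0,0.001,0.015,0,0,0,0],[0,0.001,0.04,0,0,0,0],[0,0.001,0.07,0,0,0,0],[0,0.001,0.1,0,0,0,0],[0,0.001,0.125,0,0,0,0],[0,0.001,0.137,0,0,0,0],[0,0.001,0.144,0,0,0,0],[0,0.001,0.15,0,0,0,0],[0,0.001,0.154,0,0,0,0],[0,0.001,0.155,0,0,0,0],[0,0.001,0.155,0,0,0,0],[0,0.001,0.155,0,0,0,0]]])

```text
t: 26.45
eef_pos: [0.5895, -0.1415, 0.0447]
tool_rot: [-0.0, 0.761, 0.648, 0.0]
contact_force: [-0.1, 0.3, -3.8]
gripper_width: 0.406
grasp_force: 110.5
```

```bash
python3 go.py .5884 -.1414 .0427 1.41
```

```text
shift [-0.0001 -0.0011  0.002 ] turn [ 0.   -0.01  0.  ] F [-0.1  0.3 -3.8] q [ 0.5   0.65 -0.5   1.83  0.42  0.77 -0.38] t 26.45
```

Request:
servo_tool(motion=[[[0,-0.001,0.001,0,0,0,0],[0,-0.001,0.002,0,0,0,0],[0,-0.001,0.002,0,0,0,0]]])

```text
t: 26.7
eef_pos: [0.5883, -0.1413, 0.043]
tool_rot: [-0.0, 0.762, 0.648, -0.0]
contact_force: [-2.7, 0.3, 5.0]
gripper_width: 0.402
grasp_force: 111.7
```

Released posts should now be clear, so I'll lift and move out of the camera's way.

Request:
servo_tool(motion=[[[0,0,0,0,0,0,0.5],[0,0,0,0,0,0,0.7],[0,0,0,0,0,0,1],[0,0,0,0,0,0,1],[0,0,0,0,0,0,1],[0,0,-0.01,0,0,0,1],[0,0,-0.03,0,0,0,1],[0,0,-0.06,0,0,0,1],[0,0,-0.1,0,0,0,1],[0,0,-0.14,0,0,0,1],[-0.02,0,-0.17,0,0,0,1],[-0.06,0,-0.18,0,0,0,1],[-0.1,0,-0.18,0,0,0,1],[-0.14,0,-0.18,0,0,0,1],[-0.18,0,-0.18,0,0,0,1],[-0.2,0,-0.18,0,0,0,1],[-0.2,0,-0.18,0,0,0,1],[-0.2,0,-0.18,0,0,0,1]]])

```text
t: 28.2
eef_pos: [0.5554, -0.3402, 0.2218]
tool_rot: [-0.001, 0.762, 0.647, -0.0]
contact_force: [0.1, 0.4, 0.1]
gripper_width: 1.002
grasp_force: 0.0
```

```bash
python3 - <<'E'
from fit import *
from go import slots,yr
o=[]
for n,f,(x,y) in(('scene','s9',(170,140)),('side','d9',(120,150))):
    shot(n,f); im,K,T=load(f)
    c=cv2.resize(im,None,fx=2,fy=2)
    for k,h in {'p4':.13,'p3':.105,'p2':.08,'p1':.055}.items():
        for p in place(post(h),*slots[k],yr,.016): cv2.polylines(c,[cv2.convexHull(np.round(proj(p,K,T)*2).astype(np.int32))],True,(0,160,0),1)
    o.append(c[2*y:2*y+600,2*x:2*x+400])
cv2.imwrite('pics/fin.png',np.hstack(o))
E
```

```text
(no output)
```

View pics/fin.png

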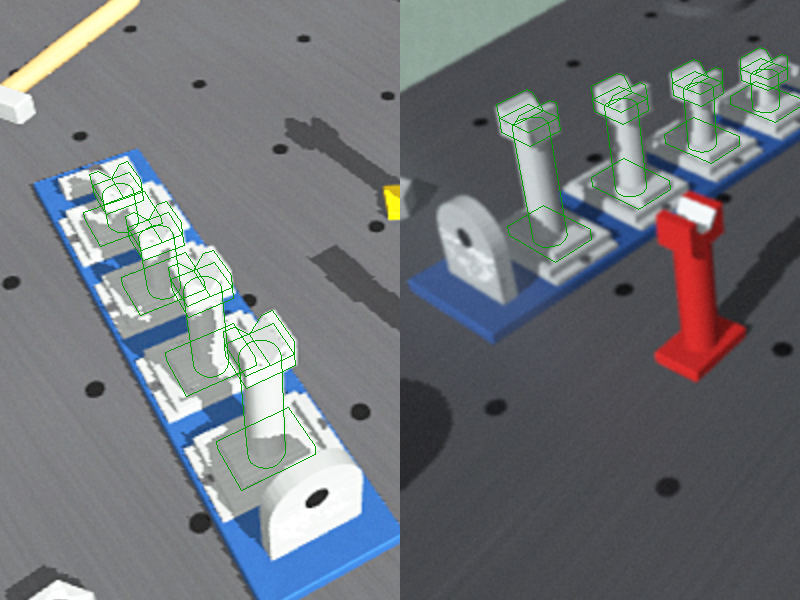

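Both views show the four posts upright, in falling order of height, and on their target outlines at floor height. The gripper is clear, so I'm handing in.

```bash
python3 -c "
from station import bot
print(bot.hand_in())"
```

```text
the job is handed in; nothing more can be done
None
```

I handed in the job at about 28 s of the 102 s limit: all four posts stand free in the rail's pockets, stepping down from the 130 mm post next to the end plate to the 55 mm post at the far end; the final camera check matched, but no verdict came back.

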